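# Find the fullest tablet tin and hold it ready over the mortar

## Robot

A 6-joint arm with a two-finger parallel gripper is mounted at the origin on the work surface. World frame = base frame: x ahead of the robot, y to its left, z up, the work surface at z = 0. Lengths are in m, angles in rad, forces in N, time in s.
With the tool pointing down it reaches from about 0.3 to 0.85 m from the base axis. Payload 4.2 kg.
Tool frame: the origin (TCP) lies midway between the tips of the shut fingers; the grasp point (between the pads) lies r.grip_depth behind it (r.grip_depth is the distance from the TCP to the grasp point, in m); z points along the fingers, y is the line along which they close (so a half turn about z gives the same grasp; the last joint's range is limited). The gripper opens to 91 mm and grips with 3 to 60 N. Pads are 32 mm wide; open, the fingers measure 118 mm over their backs; the gripper's body (76 mm by 178 mm) begins 60 mm behind the grasp point.
Start: joints at [1.168, 0.32, 1.565, -0, 1.257, -0.02], TCP at [0.215, 0.533, 0.214] pointing down, gripper open.
Joint ranges: [-3.11, 3.11], [-0.84, 2.01], [0.21, 2.61], [-1.34, 4.49], [0.05, 2.63], [-2.56, 2.56]. Speed limits (rad/s): [2.57, 2.57, 3.14, 3.14, 3.14, 3.14].

## Interface

Orientations are given as a rotation vector (axis times angle).
In Python, from station import r gives the robot as it stands. The module is installed in compiled form; this text tells all that it offers.
- The arm moves only by the tool send_rows, never from a script. Its argument "series" is a list of rows, each a list of 7 numbers: the closure, from -1 (fully open) to 1 (shut), then the shift along the tool's x, y, z in units of 75 cm (1.0 is 75 cm), then the turn, a rotation vector about the tool's x, y, z in units of 360 degrees (1.0 is 360 degrees). In form: [[claw, dx, dy, dz, wx, wy, wz], ...]. A call has 1 to 10 rows; each row shifts and turns the commanded pose from where the row before left it, along the tool's axes as they then stand; what a row does not reach is not made up. A row lasts 1/12 s, in which the tool goes at most 41.7 mm and 7.16 degrees, less where a joint would pass 70% of its speed; a pose out of reach is approached as far as the arm can. A call with a number of a shift or a turn outside -1 to 1 is refused whole. A call with a gripper value outside its range is refused whole. The fingers move at their own pace and stop on an object; "force" is the grip in N (left out, the last holds). Time passes only in rows, so rows that do not move let the fingers close. It gives the time, the measured TCP pose, the force, the opening and the grip force at its end, in the units of the state.
- r.get_state(): the state, without advancing time (a new reading comes with each control period).
- r.grab_frame(name): name is "scene" or "top" or "wrist"; returns a dict with "pixels" (480x640x3 uint8, blue, green, red), "K" (3x3 intrinsics, pixels), "k1" (the pictures are not rectified: a ray, as slopes to the right and down, at radius r is drawn at 1 + k1 r^2 times it, then the intrinsics apply), "cam_to_world" (4x4, takes a point from camera to world coordinates). Camera axes: x right, y down, z forward; pixel columns grow to the right and rows downward; lengths in m; the calibration is good to about 2 mm. A picture is of the moment at which its call begins. There is no depth.
- r.sign_off(): hands the job in; it is judged then, once.
The state is a dict: "time_s": time; "qpos": joint angles; "joint_vel": joint speeds; "tau": joint torques, N m; "eef_pos": TCP position; "ee_rot": TCP orientation; "force": force on the tool from outside, world axes, zero at the start; "wrist_torque": the same for the moment, N m; "width": finger opening in m; "grasp_force": force on a finger pad.
Only numpy, scipy, OpenCV 4.12 (cv2) and the standard library are available. Lean on these libraries where they do the work, as an engineer would, in place of code of your own. Each camera call takes 0.05 s, during which the arm holds its last target. There are 200 camera calls.

## Task

Heft the three closed tins on the wooden tray one at a time, working from the robot's left to its right: lift each straight up off its cork round, feel its weight and, if you need your hand free, stand it back upright on its round. Then finish while holding the heaviest tin still and upright, centred over the white mortar with its underside about 10 cm above the mortar's rim, ready to be opened; the other two tins must be standing on their cork rounds. Do not tip any tin over, and leave the mortar and the other things on the table where they are.

Things in the scene. Friction and masses are not known exactly. Their poses are not given: they have to be found in the camera images.
- tin_a_mid (a point): one of three outwardly identical closed plain aluminium tablet tins: upright cylinder 60 mm across and 76 mm tall, smooth-sided, the press-on lid makes the top 17 mm. This point is its centre, 38 mm above its underside; z is its axis, pointing up. Weighs between 80 and 370 g depending on how full it is; which tin stands on which place is drawn anew each time. The fullest is at least 100 g heavier than either of the others
- tin_b_mid (a point): one of three outwardly identical closed plain aluminium tablet tins: upright cylinder 60 mm across and 76 mm tall, smooth-sided, the press-on lid makes the top 17 mm. This point is its centre, 38 mm above its underside; z is its axis, pointing up. Weighs between 80 and 370 g depending on how full it is; which tin stands on which place is drawn anew each time. The fullest is at least 100 g heavier than either of the others
- tin_c_mid (a point): one of three outwardly identical closed plain aluminium tablet tins: upright cylinder 60 mm across and 76 mm tall, smooth-sided, the press-on lid makes the top 17 mm. This point is its centre, 38 mm above its underside; z is its axis, pointing up. Weighs between 80 and 370 g depending on how full it is; which tin stands on which place is drawn anew each time. The fullest is at least 100 g heavier than either of the others
- place_left (a point): centre of the left (robot's left, +y end) cork round (76 mm across, flush) on the upper face of the wooden tray, 10 mm above the table. A tin starts on it, up to 5 mm off its centre. Axes as the tray: y runs along the tray's length to the robot's left, x away from the robot, z up
- place_middle (a point): centre of the middle cork round (76 mm across, flush) on the upper face of the wooden tray, 10 mm above the table. A tin starts on it, up to 5 mm off its centre. Axes as the tray: y runs along the tray's length to the robot's left, x away from the robot, z up
- place_right (a point): centre of the right (robot's right, -y end) cork round (76 mm across, flush) on the upper face of the wooden tray, 10 mm above the table. A tin starts on it, up to 5 mm off its centre. Axes as the tray: y runs along the tray's length to the robot's left, x away from the robot, z up
- tray: fixed flat dark wooden tray board, 92 x 325 mm and 10 mm thick, without rim, lying crosswise in front of the robot, its long side (its y axis) turned at most 0.4 rad from the robot's left-right direction; the three cork rounds lie 115 mm apart along its length. Origin: centre of its underside, on the table. It is on either side of the table, the mortar on the other
- mortar_rim (a point): centre of the mouth of the white ceramic mortar, at rim height, 60 mm above the table; the mortar is a loose open round bowl 110 mm across at the rim, 0.6 kg; z up
- vial: bystander: small clear glass vial with screw cap, 28 mm across, 55 mm tall; origin: centre of its underside
- tube: bystander: yellow plastic flip-top tablet tube standing upright, 30 mm across, 94 mm tall; origin: centre of its underside
- spoon: bystander: aluminium spoon 150 mm long lying flat; origin near its middle, x along its length
- picker: bystander: white pill picker with a silicone tip, 120 mm long and 9 mm thick, lying flat; x along its length towards the tip
Mind the look-alikes: they are no part of the job. Leave any pink look-alike of the part that bears tin_a_mid alone. Leave any black look-alike of the part that bears tin_c_mid alone.

How it is judged:
By the outcome, as a careful person would: the job done as asked, in the order asked, and still so for the second after the job is handed in, while the arm keeps its last pose, push and grip.
It also fails if it takes over 69 s, if anything falls off the work surface, if the arm or the gripper's body presses on something with over 40 N, if the wrist force passes 120 N, or if a joint passes its speed limit or range.

## Working session

There is one attempt and no reset: what is moved stays moved. The work goes in short steps, Python scripts to look and compute and a tool call to move; the robot and the scene stay as the last step left them, time stands still between calls to the robot, and variables do not carry over. Pictures are saved under pics/ and viewed, at most 10 in all, crops included, and the job is handed in when it is done.

Besides the shell and the picture viewer there is one more tool, called after "Emit:" as a command line: name --pt "numbers of a row" for each row, then --argument value for the rest. send_rows: Moves the arm, as the interface text tells. Its arguments: {"type":"object","properties":{"series":{"type":"array"},"force":{"type":"number"}},"required":["series"]}

```bash
mkdir -p pics; cat > h.py <<'E'
import numpy as np, cv2
from station import r
def ray(f,uv):
    K=f["K"];k1=f["k1"];T=np.array(f["cam_to_world"])
    d=np.array([(uv[0]-K[0][2])/K[0][0],(uv[1]-K[1][2])/K[1][1]]);u=d.copy()
    for _ in range(20): u=d/(1+k1*(u@u))
    return T[:3,3],T[:3,:3]@np.array([u[0],u[1],1])
def onz(f,uv,z):
    o,d=ray(f,uv); return o+d*(z-o[2])/d[2]
E
python3 - <<'E'
from h import *
for n in("scene","top"):
    f=r.grab_frame(n); cv2.imwrite(f"pics/{n}0.png",f["pixels"]); print(n,np.round(f["cam_to_world"],3).tolist(),f["k1"])
print(r.get_state(),r.grip_depth)
E
```

```text
scene [[0.316, 0.703, -0.637, 1.249], [0.949, -0.225, 0.222, -0.214], [0.013, -0.675, -0.738, 0.825], [0.0, 0.0, 0.0, 1.0]] -0.06424445962689256
top [[0.002, -0.991, 0.131, 0.41], [-1.0, -0.001, 0.012, -0.01], [-0.012, -0.131, -0.991, 1.386], [0.0, 0.0, 0.0, 1.0]] -0.1293640896460816
{'time_s': 0.1, 'qpos': array([ 1.16800080e+00,  3.20214630e-01,  1.56550220e+00, -1.28157685e-05,
        1.25738263e+00, -1.99871995e-02]), 'joint_vel': array([-0.00043871,  0.00011891, -0.00357354, -0.00082924, -0.00081289,
        0.0006298 ]), 'tau': array([ 8.73824865e-04, -4.13325584e+01, -2.32510525e+01,  7.31764734e-02,
        4.21933341e-02, -6.29861142e-05]), 'eef_pos': array([0.2146085 , 0.53299355, 0.21323329]), 'ee_rot': array([-5.97584901e-01, -3.08392279e+00,  2.31799699e-03]), 'force': array([-0.13986988, -0.24921371,  0.29521961]), 'wrist_torque': array([0.01498472, 0.04095521, 0.01586765]), 'grasp_force': 0.0, 'width': 0.09099351624155178} 0.0188
```

View pics/top0.png

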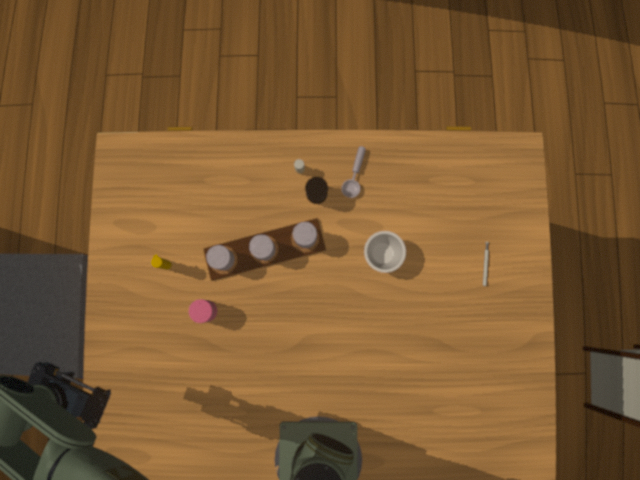

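View pics/scene0.png

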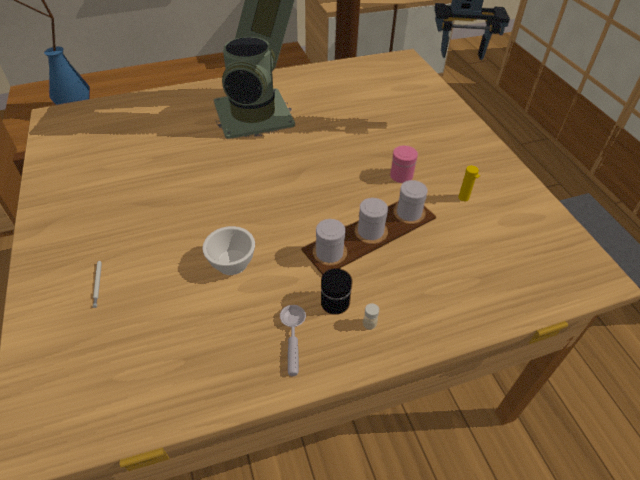

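The top view shows the tins at (221,259), (263,248) and (304,236), left to right. The mortar is at (385,252), the pink look-alike at (202,311), the black one at (317,190) and the yellow tube at (160,262). The scene view agrees.

```bash
python3 - <<'E'
from h import *
f=r.grab_frame("top"); im=f["pixels"]; hsv=cv2.cvtColor(im,cv2.COLOR_BGR2HSV)
g=r.grab_frame("scene"); hs=cv2.cvtColor(g["pixels"],cv2.COLOR_BGR2HSV)
def blobs(h,roi,amin=150):
    m=((h[...,1]<75)&(h[...,2]>95)).astype(np.uint8); k=np.zeros_like(m); x0,y0,x1,y1=roi; k[y0:y1,x0:x1]=1
    c,_=cv2.findContours(m*k,cv2.RETR_EXTERNAL,cv2.CHAIN_APPROX_NONE)
    return [q for q in c if cv2.contourArea(q)>amin]
def fit(fr,q,z):
    P=np.array([onz(fr,p[0].astype(float),z)[:2] for p in cv2.convexHull(q)],np.float32)
    return cv2.minEnclosingCircle(P)
for q in blobs(hsv,(190,210,420,285)):
    x=cv2.boundingRect(q); z=.06 if x[0]>350 else .086
    c,R=fit(f,q,z); print("top",x,np.round(c,4),round(R,4), cv2.contourArea(q))
for q in blobs(hs,(195,170,440,285)):
    x=cv2.boundingRect(q)
    z=.06 if x[0]<250 else .086
    # upper boundary edge points: lid far rim
    c,R=fit(g,q,z); 
    l=onz(g,(x[0],x[1]+12.),z);rr=onz(g,(x[0]+x[2]-1,x[1]+12.),z)
    print("scene",x,np.round(c,4),round(R,4),np.round((l+rr)[:2]/2,4),np.linalg.norm(l-rr).round(4))
# tray
m=((hsv[...,2]<85)).astype(np.uint8); k=np.zeros_like(m);k[212:285,198:330]=1
m|=0; m=m*k
t=np.zeros_like(m)
for q in blobs(hsv,(190,210,340,285)): cv2.drawContours(t,[q],-1,1,-1)
c,_=cv2.findContours(cv2.morphologyEx(m|t,cv2.MORPH_CLOSE,np.ones((3,3))),cv2.RETR_EXTERNAL,cv2.CHAIN_APPROX_NONE)
q=max(c,key=cv2.contourArea)
P=np.array([onz(f,p[0].astype(float),.01)[:2] for p in q],np.float32)
b=cv2.minAreaRect(P);print("tray",b)
v=np.hstack([cv2.resize(im[205:290,185:335],None,fx=4,fy=4)]); cv2.drawContours(v,[(q-[185,205])*4],-1,(0,255,0),1)
for s in blobs(hsv,(190,210,420,285)): cv2.drawContours(v,[(s-[185,205])*4],-1,(0,0,255),1)
cv2.imwrite("pics/tray.png",v)
E
```

```text
top (206, 245, 25, 25) [0.5312 0.2592] 0.033 434.0
top (249, 234, 25, 26) [0.5594 0.1489] 0.0328 449.0
top (364, 231, 42, 42) [ 0.5503 -0.1719] 0.0548 1291.5
top (293, 222, 24, 25) [0.5924 0.0364] 0.0329 444.0
scene (202, 226, 53, 49) [ 0.5669 -0.1731] 0.067 [ 0.5351 -0.1719] 0.1102
scene (316, 219, 29, 44) [0.6271 0.0244] 0.0595 [0.6044 0.0318] 0.0581
scene (359, 198, 29, 42) [0.5954 0.1314] 0.0631 [0.574 0.141] 0.0609
scene (400, 180, 28, 41) [0.5689 0.2384] 0.0663 [0.5481 0.2508] 0.0614
tray ((0.561840295791626, 0.14845521748065948), (0.09052994847297668, 0.31982678174972534), 15.185569763183594)
```

View pics/tray.png

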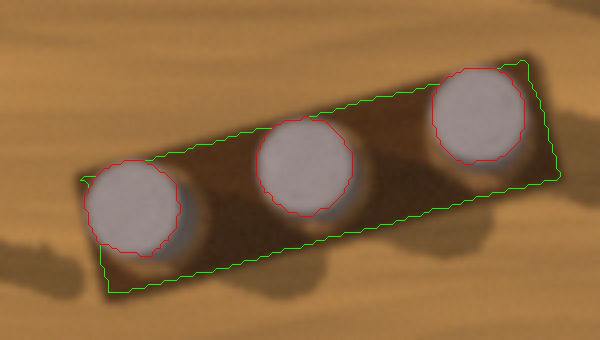

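The numbers hold up: lid centres are 114 and 117 mm apart and line up with the tray at 15.2°, and the mortar radius comes out at 54.8 mm. I'll turn the tool to close across the tray, then move over the left tin.

Emit:
send_rows --pt "-1 0 0 0 0 0 0.0184" --pt "-1 0 0 0 0 0 0.0184" --pt "-1 0 0 0 0 0 0.0184" --pt "-1 0 0 0 0 0 0.0184" --pt "-1 0 0 0 0 0 0.0184" --pt "-1 0 0 0 0 0 0.0184" --pt "-1 0 0 0 0 0 0.0184" --pt "-1 0 0 0 0 0 0.0184" --force 20

```text
time_s: 0.87
eef_pos: [0.2147, 0.5332, 0.2137]
ee_rot: [1.918, 2.488, -0.001]
force: [0.1, 0.4, -0.4]
width: 0.0909
grasp_force: 0.0
```

Emit:
send_rows --pt "-1 -0.0463 0.0312 0 0 0 0" --pt "-1 -0.0463 0.0312 0 0 0 0" --pt "-1 -0.0463 0.0312 0 0 0 0" --pt "-1 -0.0463 0.0312 0 0 0 0" --pt "-1 -0.0463 0.0312 0 0 0 0" --pt "-1 -0.0463 0.0312 0 0 0 0" --pt "-1 -0.0463 0.0312 0 0 0 0" --pt "-1 -0.0463 0.0312 0 0 0 0" --pt "-1 -0.0463 0.0312 0 0 0 0" --pt "-1 -0.0463 0.0312 0 0 0 0"

```text
time_s: 1.7
eef_pos: [0.5307, 0.2586, 0.2139]
ee_rot: [-1.911, -2.493, -0.0]
force: [0.9, 1.1, 0.0]
width: 0.0913
grasp_force: 0.0
```

Emit:
send_rows --pt "-1 0 0 0 0 0 0" --pt "-1 0 0 0 0 0 0" --pt "-1 0 0 0 0 0 0"

```text
time_s: 1.95
eef_pos: [0.529, 0.2604, 0.2136]
ee_rot: [-1.911, -2.492, 0.001]
force: [-0.2, 0.6, -1.1]
width: 0.0915
grasp_force: 0.0
```

```bash
cat >> h.py <<'E'
from scipy.spatial.transform import Rotation as Ro
def go(t):
    s=r.get_state(); R=Ro.from_rotvec(s["ee_rot"]).as_matrix(); 
    print("t",s["time_s"],"pos",s["eef_pos"].round(4),"y",R[:,1].round(3),"z",R[:,2].round(3),"F",s["force"].round(2),"w",round(s["width"],4),"g",round(s["grasp_force"],1))
    for p in t: print("units",(R.T@(np.array(p)-s["eef_pos"])/.75).round(4))
E
python3 - <<'E'
from h import *
go([(.5312,.2592,.029)])
f=r.grab_frame("wrist"); cv2.imwrite("pics/w1.png",f["pixels"])
E
```

```text
t 1.95 pos [0.529  0.2604 0.2136] y [ 0.966  0.259 -0.001] z [-0.001  0.    -1.   ] F [-0.2   0.65 -1.08] w 0.0915 g 0.0
units [-0.0024  0.0028  0.2461]
```

View pics/w1.png

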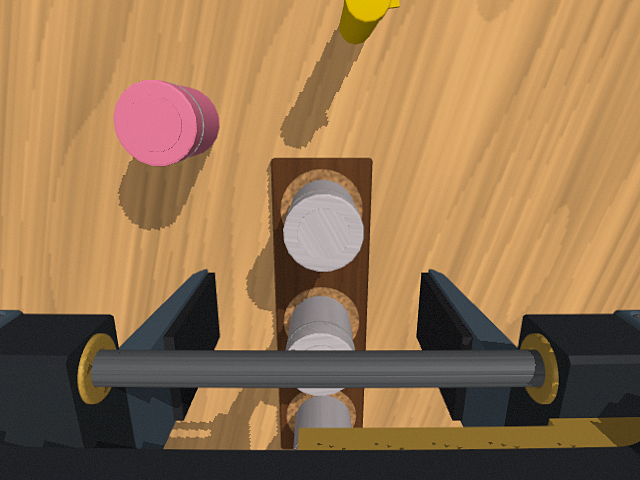

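The wrist view shows the left tin's lid centre at (324,232), radius about 40 px, on its cork and lined up with the fingers. The pink look-alike is well clear at upper left.

```bash
cat >> h.py <<'E'
def lid(f,uv,rad,z=.086):
    im=f["pixels"]; h=cv2.cvtColor(im,cv2.COLOR_BGR2HSV)
    e=cv2.Canny(cv2.GaussianBlur(h[...,2],(3,3),0),30,80); ys,xs=np.nonzero(e); d=np.hypot(xs-uv[0],ys-uv[1])
    k=(abs(d-rad)<4)&(ys>uv[1]-10)   # near-side edge of the lid, no tin wall there
    P=np.array([onz(f,p,z)[:2] for p in np.c_[xs,ys][k].astype(float)])
    from scipy.optimize import least_squares
    s=least_squares(lambda c:np.hypot(*(P-c[:2]).T)-c[2],[*P.mean(0),.03],loss="soft_l1",f_scale=.001)
    print("lid",s.x.round(4),len(P)); return s.x
E
python3 - <<'E'
from h import *
f=r.grab_frame("wrist"); c=lid(f,(324,232),40); go([(c[0],c[1],.029)])
for u in [(272,159),(372,158),(364,447),(282,447)]: print(onz(f,u,.01).round(4))
E
```

```text
lid [0.5337 0.2587 0.03  ] 168
t 2.05 pos [0.5284 0.2613 0.2139] y [ 0.965  0.262 -0.001] z [-0.001  0.    -1.   ] F [0.67 0.38 0.1 ] w 0.0912 g 0.0
units [-0.0052  0.0061  0.2465]
[0.4777 0.2934 0.01  ]
[0.5637 0.3175 0.01  ]
[0.6505 0.0096 0.01  ]
[ 0.5615 -0.0144  0.01  ]
```

Emit:
send_rows --pt "-1 -0.004 0.005 0 0 0 0" --pt "-1 0 0 0.0352 0 0 0" --pt "-1 0 0 0.0352 0 0 0" --pt "-1 0 0 0.0352 0 0 0" --pt "-1 0 0 0.0352 0 0 0" --pt "-1 0 0 0.0352 0 0 0" --pt "-1 0 0 0.0352 0 0 0" --pt "-1 0 0 0.0352 0 0 0" --pt "-1 0 0 0 0 0 0" --pt "-1 0 0 0 0 0 0"

```text
time_s: 2.88
eef_pos: [0.5328, 0.2588, 0.0285]
ee_rot: [-1.908, -2.494, 0.004]
force: [-0.3, 0.3, 0.7]
width: 0.0907
grasp_force: 0.0
```

Emit:
send_rows --pt "0.5 0 0 0 0 0 0" --pt "0.5 0 0 0 0 0 0" --pt "0.5 0 0 0 0 0 0" --pt "0.5 0 0 0 0 0 0" --pt "0.5 0 0 0 0 0 0" --pt "0.5 0 0 0 0 0 0"

```text
time_s: 3.38
eef_pos: [0.5342, 0.2585, 0.0301]
ee_rot: [1.911, 2.493, 0.002]
force: [-1.0, 0.6, 5.1]
width: 0.0598
grasp_force: 20.0
```

Emit:
send_rows --pt "0.5 0 0 -0.01 0 0 0" --pt "0.5 0 0 -0.02 0 0 0" --pt "0.5 0 0 -0.03 0 0 0" --pt "0.5 0 0 -0.03 0 0 0" --pt "0.5 0 0 -0.02 0 0 0" --pt "0.5 0 0 -0.01 0 0 0" --pt "0.5 0 0 0 0 0 0" --pt "0.5 0 0 0 0 0 0" --pt "0.5 0 0 0 0 0 0" --pt "0.5 0 0 0 0 0 0"

```text
time_s: 4.22
eef_pos: [0.5331, 0.258, 0.1177]
ee_rot: [-1.91, -2.493, 0.004]
force: [-0.0, -0.2, -1.6]
width: 0.0598
grasp_force: 20.0
```

```bash
cat >> h.py <<'E'
def heft(n=15):
    L=[];P=[]
    for _ in range(n):
        r.grab_frame("wrist"); s=r.get_state(); L.append([*s["force"],*s["tau"][1:3],*s["wrist_torque"]]);P.append(s["eef_pos"])
    print("mean F,tau1,2,torque",np.mean(L,0).round(3),"sem",(np.std(L,0)/n**.5).round(3),"pos",np.mean(P,0).round(4))
E
python3 - <<'E'
from h import *
heft(); go([])
E
```

```text
mean F,tau1,2,torque [-1.7700e-01  1.7100e-01 -1.6100e+00 -4.5259e+01 -2.1487e+01 -7.5000e-02
  3.6000e-02 -0.0000e+00] sem [0.105 0.111 0.158 0.021 0.007 0.009 0.008 0.009] pos [0.5337 0.2583 0.1188]
t 4.9667 pos [0.5339 0.2584 0.1192] y [0.966 0.26  0.   ] z [ 0.  0. -1.] F [-0.38 -0.5  -1.56] w 0.0598 g 20.0
```

Left tin: about 1.6 N. I'll set it back, release, rise and move over the middle one.

Emit:
send_rows --pt "0.5 0 0 0.025 0 0 0" --pt "0.5 0 0 0.03 0 0 0" --pt "0.5 0 0 0.03 0 0 0" --pt "0.5 0 0 0.02 0 0 0" --pt "0.5 0 0 0.01 0 0 0" --pt "0.5 0 0 0.004 0 0 0" --pt "0.5 0 0 0.001 0 0 0" --pt "0.5 0 0 0 0 0 0" --pt "0.5 0 0 0 0 0 0" --pt "0.5 0 0 0 0 0 0"

```text
time_s: 5.8
eef_pos: [0.5343, 0.2586, 0.03]
ee_rot: [1.911, 2.493, 0.002]
force: [-0.7, -0.6, 3.0]
width: 0.0597
grasp_force: 20.0
```

Emit:
send_rows --pt "-1 0 0 0 0 0 0" --pt "-1 0 0 0 0 0 0" --pt "-1 0 0 0 0 0 0" --pt "-1 0 0 0 0 0 0" --pt "-1 0 0 0 0 0 0" --pt "-1 0 0 0 0 0 0"

```text
time_s: 6.3
eef_pos: [0.5339, 0.2584, 0.0291]
ee_rot: [1.911, 2.494, 0.0]
force: [-0.2, 0.2, -0.7]
width: 0.0912
grasp_force: 0.0
```

Emit:
send_rows --pt "-1 0 0 -0.02 0 0 0" --pt "-1 0 0 -0.04 0 0 0" --pt "-1 0 0 -0.05 0 0 0" --pt "-1 0 0 -0.05 0 0 0" --pt "-1 0 0 -0.05 0 0 0" --pt "-1 0 0 -0.03 0 0 0" --pt "-1 -0.04 0 0 0 0 0" --pt "-1 -0.05 -0.002 0 0 0 0" --pt "-1 -0.05 0 0 0 0 0" --pt "-1 -0.011 0 0 0 0 0"

```text
time_s: 7.13
eef_pos: [0.5628, 0.1442, 0.2094]
ee_rot: [1.913, 2.489, -0.002]
force: [-0.7, 0.6, 0.6]
width: 0.0909
grasp_force: 0.0
```

Emit:
send_rows --pt "-1 0 0 0 0 0 0" --pt "-1 0 0 0 0 0 0" --pt "-1 0 0 0 0 0 0"

```text
time_s: 7.38
eef_pos: [0.5616, 0.1497, 0.209]
ee_rot: [-1.91, -2.494, -0.001]
force: [-0.4, 0.5, -0.4]
width: 0.0912
grasp_force: 0.0
```

```bash
python3 - <<'E'
from h import *
f=r.grab_frame("wrist"); cv2.imwrite("pics/w2.png",f["pixels"]); heft(10); c=lid(f,(324,232),40); go([(c[0],c[1],.029)])
E
```

```text
mean F,tau1,2,torque [ 9.6000e-02 -3.0900e-01 -1.2600e-01 -4.1874e+01 -2.3163e+01 -7.5000e-02
  4.2000e-02 -6.0000e-03] sem [0.113 0.173 0.086 0.005 0.    0.012 0.006 0.009] pos [0.5617 0.1494 0.2091]
lid [0.558  0.1564 0.039 ] 68
t 7.9333 pos [0.5618 0.1488 0.2092] y [0.966 0.26  0.   ] z [ 0.  0. -1.] F [-0.3   0.43 -0.01] w 0.0914 g 0.0
units [ 0.011  -0.0023  0.2402]
```

View pics/w2.png

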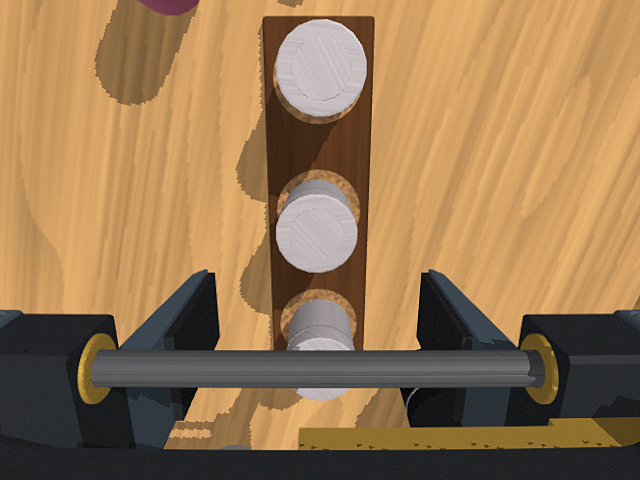

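The left tin is standing on its cork at (321,68), and the middle lid's centre is (317,232). My seed was off by 7 px, so I'll refit.

```bash
python3 - <<'E'
from h import *
f=r.grab_frame("wrist"); c=lid(f,(317,232),40.5); go([(c[0],c[1],.029)]); lid(f,(321,68),46)
E
```

```text
lid [0.5614 0.1476 0.03  ] 171
t 7.9833 pos [0.5619 0.1487 0.2091] y [0.966 0.26  0.   ] z [ 0.  0. -1.] F [0.85 0.37 0.47] w 0.0914 g 0.0
units [-0.0013 -0.001   0.2402]
lid [0.5345 0.2586 0.0305] 258
```

Emit:
send_rows --pt "-1 -0.002 -0.001 0.02 0 0 0" --pt "-1 0 0 0.04 0 0 0" --pt "-1 0 0 0.045 0 0 0" --pt "-1 0 0 0.045 0 0 0" --pt "-1 0 0 0.04 0 0 0" --pt "-1 0 0 0.03 0 0 0" --pt "-1 0 0 0.02 0 0 0" --pt "-1 0 0 0 0 0 0" --pt "-1 0 0 0 0 0 0"

```text
time_s: 8.73
eef_pos: [0.5614, 0.1469, 0.0288]
ee_rot: [-1.91, -2.493, 0.001]
force: [-0.7, 1.1, 0.9]
width: 0.0911
grasp_force: 0.0
```

Emit:
send_rows --pt "0.5 0 0 0 0 0 0" --pt "0.5 0 0 0 0 0 0" --pt "0.5 0 0 0 0 0 0" --pt "0.5 0 0 0 0 0 0" --pt "0.5 0 0 0 0 0 0" --pt "0.5 0 0 0 0 0 0"

```text
time_s: 9.23
eef_pos: [0.5616, 0.147, 0.0298]
ee_rot: [1.911, 2.493, 0.001]
force: [-0.5, -0.6, 3.9]
width: 0.0598
grasp_force: 20.0
```

Emit:
send_rows --pt "0.5 0 0 -0.01 0 0 0" --pt "0.5 0 0 -0.02 0 0 0" --pt "0.5 0 0 -0.03 0 0 0" --pt "0.5 0 0 -0.03 0 0 0" --pt "0.5 0 0 -0.02 0 0 0" --pt "0.5 0 0 -0.01 0 0 0" --pt "0.5 0 0 0 0 0 0" --pt "0.5 0 0 0 0 0 0" --pt "0.5 0 0 0 0 0 0" --pt "0.5 0 0 0 0 0 0"

```text
time_s: 10.07
eef_pos: [0.5606, 0.1468, 0.1177]
ee_rot: [-1.91, -2.492, 0.004]
force: [-0.3, 0.3, -3.3]
width: 0.0599
grasp_force: 20.0
```

```bash
python3 - <<'E'
from h import *
heft(); go([])
E
```

```text
mean F,tau1,2,torque [-1.2400e-01  4.3000e-02 -3.0720e+00 -4.5191e+01 -2.1951e+01 -7.2000e-02
  3.9000e-02 -5.0000e-03] sem [0.116 0.086 0.147 0.02  0.008 0.01  0.006 0.009] pos [0.5614 0.147  0.1188]
t 10.8167 pos [0.5616 0.147  0.1192] y [0.966 0.26  0.   ] z [ 0.  0. -1.] F [ 0.58 -0.16 -3.65] w 0.0596 g 20.0
```

Middle tin: about 3.1 N. Back down, then on to the right tin.

Emit:
send_rows --pt "0.5 0 0 0.025 0 0 0" --pt "0.5 0 0 0.03 0 0 0" --pt "0.5 0 0 0.03 0 0 0" --pt "0.5 0 0 0.02 0 0 0" --pt "0.5 0 0 0.01 0 0 0" --pt "0.5 0 0 0.004 0 0 0" --pt "0.5 0 0 0.001 0 0 0" --pt "0.5 0 0 0 0 0 0" --pt "0.5 0 0 0 0 0 0" --pt "0.5 0 0 0 0 0 0"

```text
time_s: 11.65
eef_pos: [0.5624, 0.1472, 0.0299]
ee_rot: [1.91, 2.493, 0.003]
force: [0.8, -0.1, -0.9]
width: 0.0601
grasp_force: 20.0
```

Emit:
send_rows --pt "-1 0 0 0 0 0 0" --pt "-1 0 0 0 0 0 0" --pt "-1 0 0 0 0 0 0" --pt "-1 0 0 0 0 0 0" --pt "-1 0 0 0 0 0 0" --pt "-1 0 0 0 0 0 0"

```text
time_s: 12.15
eef_pos: [0.5617, 0.1471, 0.0293]
ee_rot: [1.911, 2.494, 0.0]
force: [-0.8, -0.4, -0.3]
width: 0.0913
grasp_force: 0.0
```

Emit:
send_rows --pt "-1 0 0 -0.02 0 0 0" --pt "-1 0 0 -0.04 0 0 0" --pt "-1 0 0 -0.05 0 0 0" --pt "-1 0 0 -0.05 0 0 0" --pt "-1 0 0 -0.05 0 0 0" --pt "-1 0 0 -0.03 0 0 0" --pt "-1 -0.04 0 0 0 0 0" --pt "-1 -0.05 0.002 0 0 0 0" --pt "-1 -0.05 0.002 0 0 0 0" --pt "-1 -0.0146 0 0 0 0 0"

```text
time_s: 12.98
eef_pos: [0.5958, 0.0316, 0.2093]
ee_rot: [1.913, 2.489, -0.002]
force: [-0.0, 0.0, 0.6]
width: 0.0913
grasp_force: 0.0
```

Emit:
send_rows --pt "-1 0 0 0 0 0 0" --pt "-1 0 0 0 0 0 0" --pt "-1 0 0 0 0 0 0"

```text
time_s: 13.23
eef_pos: [0.5941, 0.037, 0.2089]
ee_rot: [-1.909, -2.493, -0.0]
force: [-0.3, 0.5, -0.9]
width: 0.0911
grasp_force: 0.0
```

```bash
python3 - <<'E'
from h import *
f=r.grab_frame("wrist"); cv2.imwrite("pics/w3.png",f["pixels"]); heft(8); c=lid(f,(320,232),40.5); c=lid(f,(322,232),40.5);go([(c[0],c[1],.029)])
E
```

```text
mean F,tau1,2,torque [-5.7000e-02  1.0300e-01  1.8000e-02 -4.3154e+01 -2.3244e+01 -8.2000e-02
  3.2000e-02  5.0000e-03] sem [0.146 0.167 0.153 0.014 0.002 0.011 0.009 0.011] pos [0.5944 0.0368 0.2092]
lid [0.595  0.0361 0.0301] 187
lid [0.5954 0.0381 0.0318] 175
t 13.6833 pos [0.5946 0.0362 0.2092] y [0.965 0.261 0.   ] z [ 0.  0. -1.] F [-0.64 -0.34 -0.07] w 0.0913 g 0.0
units [0.0022 0.0017 0.2403]
```

View pics/w3.png

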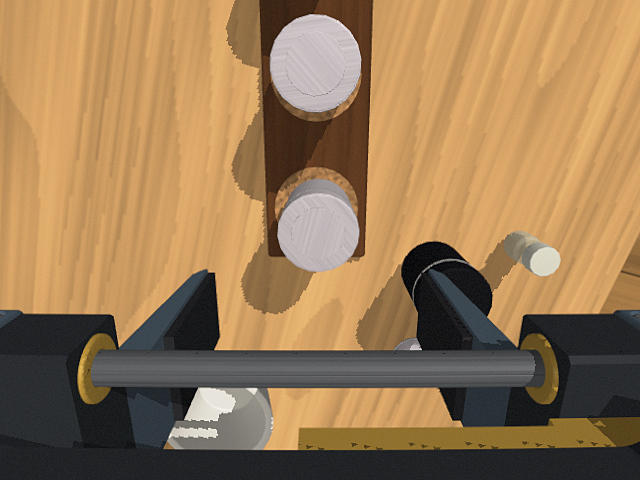

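The middle tin is back on its cork at (316,62), and the right lid's centre is (319,232). The black look-alike at (445,275) clears the finger path. Descending.

Emit:
send_rows --pt "-1 -0.001 0.0005 0.02 0 0 0" --pt "-1 0 0 0.04 0 0 0" --pt "-1 0 0 0.045 0 0 0" --pt "-1 0 0 0.045 0 0 0" --pt "-1 0 0 0.04 0 0 0" --pt "-1 0 0 0.03 0 0 0" --pt "-1 0 0 0.02 0 0 0" --pt "-1 0 0 0 0 0 0" --pt "-1 0 0 0 0 0 0"

```text
time_s: 14.43
eef_pos: [0.5949, 0.0353, 0.0287]
ee_rot: [-1.91, -2.493, 0.001]
force: [-0.3, -0.1, 1.1]
width: 0.0912
grasp_force: 0.0
```

Emit:
send_rows --pt "0.5 0 0 0 0 0 0" --pt "0.5 0 0 0 0 0 0" --pt "0.5 0 0 0 0 0 0" --pt "0.5 0 0 0 0 0 0" --pt "0.5 0 0 0 0 0 0" --pt "0.5 0 0 0 0 0 0"

```text
time_s: 14.93
eef_pos: [0.5954, 0.0352, 0.0299]
ee_rot: [1.91, 2.493, 0.001]
force: [-0.4, 0.2, 3.9]
width: 0.06
grasp_force: 20.0
```

Emit:
send_rows --pt "0.5 0 0 -0.01 0 0 0" --pt "0.5 0 0 -0.02 0 0 0" --pt "0.5 0 0 -0.03 0 0 0" --pt "0.5 0 0 -0.03 0 0 0" --pt "0.5 0 0 -0.02 0 0 0" --pt "0.5 0 0 -0.01 0 0 0" --pt "0.5 0 0 0 0 0 0" --pt "0.5 0 0 0 0 0 0" --pt "0.5 0 0 0 0 0 0" --pt "0.5 0 0 0 0 0 0"

```text
time_s: 15.77
eef_pos: [0.5943, 0.0352, 0.1177]
ee_rot: [-1.91, -2.492, 0.003]
force: [0.7, 0.0, -1.5]
width: 0.0598
grasp_force: 20.0
```

```bash
python3 - <<'E'
from h import *
heft(); go([])
E
```

```text
mean F,tau1,2,torque [ 5.9000e-02  1.0600e-01 -9.4600e-01 -4.5256e+01 -2.1350e+01 -8.8000e-02
  3.1000e-02 -1.0000e-02] sem [0.134 0.106 0.138 0.022 0.007 0.008 0.006 0.008] pos [0.595  0.0352 0.1188]
t 16.5167 pos [0.5952 0.0352 0.1192] y [0.966 0.26  0.   ] z [ 0.  0. -1.] F [-0.83  0.76 -1.28] w 0.0599 g 20.0
```

The right tin pulls about 0.95 N, so the middle one is heaviest (1.6 / 3.1 / 0.95 N). I'll set the right one back and return to the middle.

Emit:
send_rows --pt "0.5 0 0 0.025 0 0 0" --pt "0.5 0 0 0.03 0 0 0" --pt "0.5 0 0 0.03 0 0 0" --pt "0.5 0 0 0.02 0 0 0" --pt "0.5 0 0 0.01 0 0 0" --pt "0.5 0 0 0.004 0 0 0" --pt "0.5 0 0 0.001 0 0 0" --pt "0.5 0 0 0 0 0 0" --pt "0.5 0 0 0 0 0 0" --pt "0.5 0 0 0 0 0 0"

```text
time_s: 17.35
eef_pos: [0.5958, 0.0352, 0.0298]
ee_rot: [1.91, 2.493, 0.002]
force: [-1.3, -0.6, 1.7]
width: 0.0597
grasp_force: 20.0
```

Emit:
send_rows --pt "-1 0 0 0 0 0 0" --pt "-1 0 0 0 0 0 0" --pt "-1 0 0 0 0 0 0" --pt "-1 0 0 0 0 0 0" --pt "-1 0 0 0 0 0 0" --pt "-1 0 0 0 0 0 0"

```text
time_s: 17.85
eef_pos: [0.5952, 0.0352, 0.0291]
ee_rot: [-1.911, -2.494, -0.0]
force: [-0.5, 0.2, -0.3]
width: 0.0907
grasp_force: 0.0
```

Emit:
send_rows --pt "-1 0 0 -0.02 0 0 0" --pt "-1 0 0 -0.04 0 0 0" --pt "-1 0 0 -0.05 0 0 0" --pt "-1 0 0 -0.05 0 0 0" --pt "-1 0 0 -0.05 0 0 0" --pt "-1 0 0 -0.03 0 0 0" --pt "-1 0.04 0 0 0 0 0" --pt "-1 0.05 -0.0025 0 0 0 0" --pt "-1 0.05 -0.002 0 0 0 0" --pt "-1 0.0156 0 0 0 0 0"

```text
time_s: 18.68
eef_pos: [0.5599, 0.1508, 0.2094]
ee_rot: [-1.906, -2.495, -0.002]
force: [-0.3, -0.3, 0.4]
width: 0.0913
grasp_force: 0.0
```

Emit:
send_rows --pt "-1 0 0 0 0 0 0" --pt "-1 0 0 0 0 0 0" --pt "-1 0 0 0 0 0 0"

```text
time_s: 18.93
eef_pos: [0.5619, 0.146, 0.209]
ee_rot: [1.911, 2.493, -0.001]
force: [-0.1, -0.0, 0.2]
width: 0.0914
grasp_force: 0.0
```

```bash
python3 - <<'E'
from h import *
f=r.grab_frame("wrist"); c=lid(f,(320,232),40.5); go([(c[0],c[1],.029)]); cv2.imwrite("pics/w4.png",f["pixels"])
E
```

```text
lid [0.563  0.1471 0.0298] 123
t 18.9833 pos [0.562  0.1458 0.209 ] y [ 0.966  0.259 -0.   ] z [ 0.    -0.001 -1.   ] F [0.35 0.82 0.08] w 0.0911 g 0.0
units [0.0015 0.0018 0.24  ]
```

View pics/w4.png

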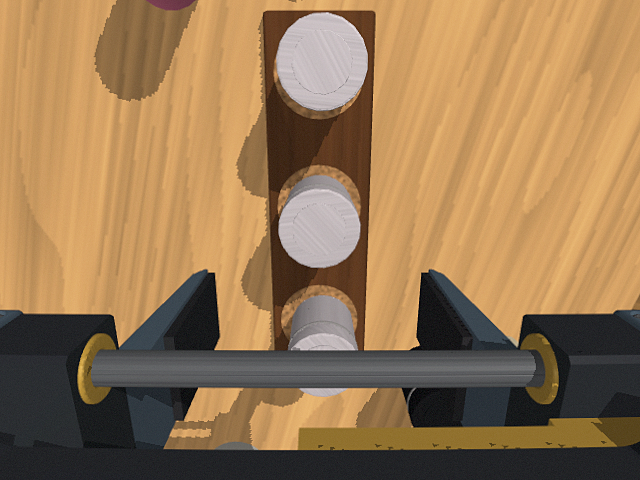

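All three tins are standing on their corks; the middle lid is at (319,228). I'll grip it, lift, and go slightly past the mortar so the wrist camera can see the rim.

Emit:
send_rows --pt "-1 0.001 0.001 0.02 0 0 0" --pt "-1 0 0 0.04 0 0 0" --pt "-1 0 0 0.045 0 0 0" --pt "-1 0 0 0.045 0 0 0" --pt "-1 0 0 0.04 0 0 0" --pt "-1 0 0 0.03 0 0 0" --pt "-1 0 0 0.02 0 0 0" --pt "-1 0 0 0 0 0 0" --pt "-1 0 0 0 0 0 0"

```text
time_s: 19.73
eef_pos: [0.5622, 0.1468, 0.0286]
ee_rot: [-1.912, -2.492, 0.002]
force: [-0.1, 0.4, 0.5]
width: 0.0911
grasp_force: 0.0
```

Emit:
send_rows --pt "0.5 0 0 0 0 0 0" --pt "0.5 0 0 0 0 0 0" --pt "0.5 0 0 0 0 0 0" --pt "0.5 0 0 0 0 0 0" --pt "0.5 0 0 0 0 0 0" --pt "0.5 0 0 0 0 0 0"

```text
time_s: 20.23
eef_pos: [0.5624, 0.148, 0.0299]
ee_rot: [1.91, 2.493, 0.001]
force: [0.3, 0.8, 3.6]
width: 0.0597
grasp_force: 20.0
```

Emit:
send_rows --pt "0.5 0 0 -0.01 0 0 0" --pt "0.5 0 0 -0.02 0 0 0" --pt "0.5 0 0 -0.03 0 0 0" --pt "0.5 0 0 -0.03 0 0 0" --pt "0.5 0 0 -0.03 0 0 0" --pt "0.5 0 0 -0.03 0 0 0" --pt "0.5 0 0 -0.03 0 0 0" --pt "0.5 0 0 -0.02 0 0 0" --pt "0.5 0 0 0 0 0 0" --pt "0.5 0 0 0 0 0 0"

```text
time_s: 21.07
eef_pos: [0.5619, 0.1479, 0.1793]
ee_rot: [1.911, 2.493, 0.001]
force: [0.3, -0.5, -4.6]
width: 0.0599
grasp_force: 20.0
```

Emit:
send_rows --pt "0.5 -0.02 -0.004 0 0 0 0" --pt "0.5 -0.03 -0.007 0 0 0 0" --pt "0.5 -0.04 -0.009 0 0 0 0" --pt "0.5 -0.04 -0.009 0 0 0 0" --pt "0.5 -0.04 -0.009 0 0 0 0" --pt "0.5 -0.04 -0.009 0 0 0 0" --pt "0.5 -0.04 -0.009 0 0 0 0" --pt "0.5 -0.04 -0.009 0 0 0 0" --pt "0.5 -0.04 -0.009 0 0 0 0" --pt "0.5 -0.04 -0.009 0 0 0 0"

```text
time_s: 21.9
eef_pos: [0.5727, -0.1373, 0.1768]
ee_rot: [-1.908, -2.49, 0.003]
force: [0.8, -0.2, -4.0]
width: 0.0599
grasp_force: 20.0
```

Emit:
send_rows --pt "0.5 -0.04 -0.009 0 0 0 0" --pt "0.5 -0.04 -0.009 0 0 0 0" --pt "0.5 -0.04 -0.009 0 0 0 0" --pt "0.5 -0.03 -0.009 0 0 0 0" --pt "0.5 -0.02 -0.003 0 0 0 0" --pt "0.5 0 0 0 0 0 0" --pt "0.5 0 0 0 0 0 0" --pt "0.5 0 0 0 0 0 0" --pt "0.5 0 0 0 0 0 0"

```text
time_s: 22.65
eef_pos: [0.5789, -0.2654, 0.1787]
ee_rot: [-1.908, -2.494, -0.001]
force: [0.7, 0.6, -3.3]
width: 0.0598
grasp_force: 20.0
```

```bash
python3 - <<'E'
from h import *
f=r.grab_frame("wrist"); go([(.553,-.1724,.179)]); cv2.imwrite("pics/w5.png",f["pixels"])
E
```

```text
t 22.7 pos [ 0.5791 -0.2655  0.1789] y [ 0.965  0.262 -0.   ] z [-0.001  0.001 -1.   ] F [-0.41  0.11 -3.21] w 0.0596 g 20.0
units [ 0.1289 -0.0011  0.    ]
```

View pics/w5.png

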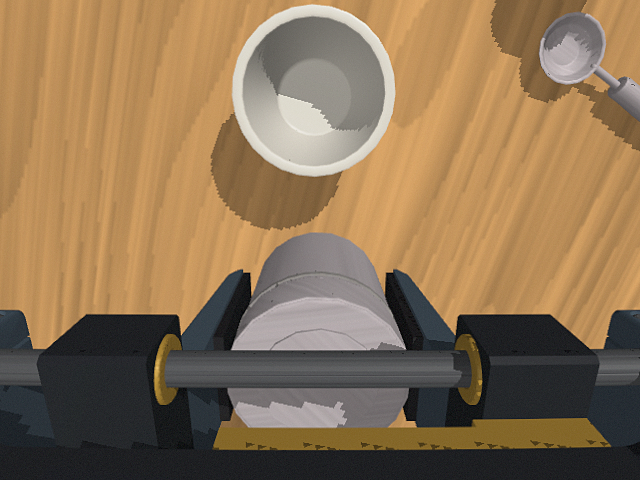

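The tin is held upright between the pads, and the whole mortar is in view with its rim centred near (314,90), radius about 82–86 px.

```bash
python3 - <<'E'
from h import *
f=r.grab_frame("wrist"); h=cv2.cvtColor(f["pixels"],cv2.COLOR_BGR2HSV)
m=((h[...,1]<60)&(h[...,2]>60)).astype(np.uint8); m[200:]=0; m[:,:215]=0; m[:,420:]=0
c,_=cv2.findContours(m,cv2.RETR_EXTERNAL,cv2.CHAIN_APPROX_NONE); q=cv2.convexHull(max(c,key=cv2.contourArea))
print(cv2.boundingRect(q))
P=np.array([onz(f,p[0].astype(float),.06)[:2] for p in q],np.float32); c,R=cv2.minEnclosingCircle(P); print(c,R, P.min(0),P.max(0))
heft(8); go([(*c,.179)])
E
```

```text
(232, 4, 163, 173)
(0.5512380599975586, -0.173808753490448) 0.0542389415204525 [ 0.49753428 -0.22771724] [ 0.60510606 -0.11992808]
mean F,tau1,2,torque [ 1.3600e-01 -4.3100e-01 -3.2380e+00 -4.9483e+01 -2.4247e+01 -4.5000e-02
  3.4000e-02  1.6000e-02] sem [0.19  0.136 0.238 0.028 0.009 0.009 0.01  0.009] pos [ 0.5792 -0.2664  0.1793]
t 23.15 pos [ 0.5791 -0.2668  0.1792] y [0.966 0.26  0.   ] z [ 0.  0. -1.] F [-0.14 -0.66 -3.21] w 0.0598 g 20.0
units [ 0.1294 -0.0036  0.0003]
```

Emit:
send_rows --pt "0.5 0.015 -0.0007 0 0 0 0" --pt "0.5 0.02 -0.001 0 0 0 0" --pt "0.5 0.025 -0.001 0 0 0 0" --pt "0.5 0.025 -0.001 0 0 0 0" --pt "0.5 0.02 0 0 0 0 0" --pt "0.5 0.015 0 0 0 0 0" --pt "0.5 0.009 0 0 0 0 0" --pt "0.5 0 0 0 0 0 0" --pt "0.5 0 0 0 0 0 0" --pt "0.5 0 0 0 0 0 0"

```text
time_s: 23.98
eef_pos: [0.5516, -0.1749, 0.1792]
ee_rot: [1.911, 2.493, -0.0]
force: [-0.8, 0.5, -3.0]
width: 0.0597
grasp_force: 20.0
```

Emit:
send_rows --pt "0.5 0 0 0 0 0 0" --pt "0.5 0 0 0 0 0 0" --pt "0.5 0 0 0 0 0 0" --pt "0.5 0 0 0 0 0 0" --pt "0.5 0 0 0 0 0 0" --pt "0.5 0 0 0 0 0 0"

```text
time_s: 24.48
eef_pos: [0.5512, -0.1744, 0.1791]
ee_rot: [-1.911, -2.493, -0.0]
force: [0.6, 0.1, -3.9]
width: 0.0599
grasp_force: 20.0
```

```bash
python3 - <<'E'
from h import *
heft(8); go([(.5512,-.1738,.179)]); f=r.grab_frame("scene"); cv2.imwrite("pics/s2.png",f["pixels"])
E
```

```text
mean F,tau1,2,torque [-1.3200e-01 -1.8700e-01 -3.2730e+00 -4.3908e+01 -2.3690e+01 -8.4000e-02
  4.0000e-02 -1.4000e-02] sem [0.126 0.097 0.126 0.003 0.    0.008 0.01  0.009] pos [ 0.5512 -0.1742  0.1791]
t 24.8833 pos [ 0.5512 -0.1742  0.1791] y [0.966 0.26  0.   ] z [ 0.  0. -1.] F [-0.67 -0.55 -2.66] w 0.0598 g 20.0
units [0.0006 0.0001 0.0002]
```

View pics/s2.png

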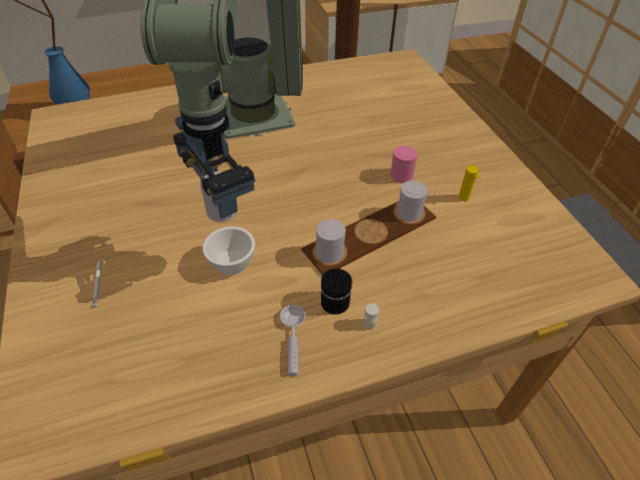

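The scene view shows the tin held upright above the mortar (tin at (220,205), mortar at (230,250)). The other two are on their corks at (330,243) and (411,203), and nothing else has moved.

```bash
python3 -c "
from station import r
print(r.sign_off())"
```

```text
the job is handed in; nothing more can be done
None
```

The middle tin was the heaviest (about 3.1 N, against 1.6 N left and 0.95 N right); I handed the job in at about 25 s with it held still and upright, centred over the mortar with its underside about 10 cm above the rim, and the other two standing on their cork rounds.

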